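# Load the bonsai tool dryer and start it

### The arm

A 7-joint arm with a two-finger parallel gripper is mounted at the origin on the work surface. World frame = base frame: x ahead of the robot, y to its left, z up, the work surface at z = 0. Lengths are in mm, angles in rad, forces in N, time in s.
With the tool pointing down it reaches from about 350 to 900 mm from the base axis. Payload 19.9 kg.
Tool frame: the origin (TCP) lies at the very end of the fingers, on their centre line; the grasp point (between the pads) lies 19 mm behind it; z points along the fingers, y is the direction in which the jaws open and shut (so a half turn about z gives the same grasp; the last joint's range is limited). The gripper opens to 85 mm and grips with 20 to 120 N. Pads are 22 mm wide; open, the fingers measure 114 mm over their backs; the gripper's body (76 mm by 85 mm) begins 54 mm behind the grasp point. The pads swing forward as they close: fully open they stand 13 mm farther back than shut.
Start: joints at [1.127, 0.417, -0.01, 1.614, 0.005, 1.111, -0.053], TCP at [244.414, -575.205, 207.46] pointing down, gripper open.
Joint ranges: [-2.81, 2.81], [-0.39, 2.02], [-1.27, 1.25], [0.06, 2.57], [-1.19, 4.33], [0.19, 2], [-2.82, 2.82]. Speed limits (rad/s): [1.89, 1.89, 2.39, 2.39, 3.01, 3.01, 3.01].

### API

Orientations are given as [roll, pitch, yaw] about the fixed x, y, z axes, in that order (R = Rz(yaw) Ry(pitch) Rx(roll)).
In Python, from bench import r, eyes, finish_job gives the robot as it stands. The module is installed in compiled form; this text tells all that it offers.
- The arm moves only by the tool step_arm, never from a script. Its argument "increments" is a list that holds one entry, the list of rows, each a list of 4 numbers: the shift along the tool's x, y, z in cm, then the turn about the tool's z in rad. A call has 1 to 20 rows; each row is the pose to reach, as a shift and turn from the pose commanded when the call began, along the tool's axes at that moment; what a row does not reach only later rows make up. A row lasts 1/8 s, in which the tool goes at most 62.5 mm and 10.7 degrees, less where a joint would pass 70% of its speed; a pose out of reach is approached as far as the arm can. A call with a gripper value outside its range is refused whole. "jaw" is the opening, from -1 (shut) to 1 (fully open), so that 0 is half open, set as the call begins (left out, the last holds). The fingers move at their own pace and stop on an object; the grip force is fixed at half the most. Time passes only in rows, so rows that repeat a pose let the fingers close. It gives the time, the measured TCP pose, the force and the opening at its end, in the units of the state.
- r.get_obs(): the state, without advancing time (a new reading comes with each control period).
- eyes.capture(name): name is "scene" or "top" or "wrist"; returns a dict with "frame" (384x512x3 uint8, red, green, blue), "K" (3x3 intrinsics, pixels), "R" (3x3) and "t" (3): a world point X has camera coordinates R X + t. Camera axes: x right, y down, z forward; pixel columns grow to the right and rows downward; lengths in mm; the calibration is good to about 2 mm. A picture is of the moment at which its call begins. There is no depth.
- finish_job(): hands the job in, once; it reports no verdict.
Trained networks look in the newest picture that a camera, given by its name, has taken for a name from the list of things; names that differ only in an ending like _2 or _b are one class to them, and where a whole thing is asked for, a point or a joint stands for the part that bears it (a point fixed in the world has none). Each returns a list of dicts, best first, with "p" (0 to 1); they miss things now and then, are a little off and sometimes report something else, mostly with a low value. They report only what shows in the picture. A call takes as long as a camera call. They do not tell look-alikes from the thing itself.
- eyes.regions_of(camera, query): "region" (384x512 bool, what is visible of it) and "position" ([column, row] in pixels, amid what is visible of it).
The state is a dict: "time_s": time; "joint_pos": joint angles; "qvel": joint speeds; "tau": joint torques, N m; "tcp_pos": TCP position; "tool_rot": TCP orientation; "force": force on the tool from outside, world axes, zero at the start; "wrist_torque": the same for the moment, N m; "grip_width": finger opening in mm.
Only numpy, scipy, OpenCV 4.12 (cv2) and the standard library are available. Lean on these libraries where they do the work, as an engineer would, in place of code of your own. Each camera call takes 0.05 s, during which the arm holds its last target. There are 200 camera calls.

### The job

Press the rinsed pliers and the tweezers into their own shaped cutouts of the blue insert in the tool dryer, each fully home on the cutout's floor along its whole length. Then turn the red key clockwise to its stop, hold it there briefly and let it spring back, so that the dryer runs. Leave the celadon pot and the aluminium saucer as they stand.

Things in the scene. Friction and masses are not known exactly. Their poses are not given: they have to be found in the camera images.
- pliers_center (a point): Bonsai pliers, green grips, rigid, 190 mm long, 16 high, 0.26 kg, flat on the bench. Point at mid-height near the centre of mass; x to the jaws, z up. Jaw end x=+102.5 mm, green end -87.5. Steel shanks at x=-35 to +35 have flat flanks 32 mm apart: grasp here across y. Green grips 44 mm wide, joint block (x=+37 to +67) 40, jaws 22.
- tweezers_center (a point): Stainless bonsai tweezers, rigid, 190 mm long, 16 high, 0.12 kg, flat on the bench. Point at mid-height near the centre of mass; x to the pointed end, z up. Point end x=+102.5 mm, rear end -87.5. Legs at x=-42 to +57 have flat flanks 18 mm apart: grasp here across y. Rear blade 26 mm wide, pointed part 9. Both tools start right of the dryer, in either order.
- pliers_nest (a point): Where pliers_center lies, axes matching (jaws to +x, z up), with the pliers fully home in their cutout: 26 mm above the bench, 8 mm over the cutout's floor. The cutout has the pliers' outline, 2.5 mm to spare at each side and end, so they go in one way round only.
- tweezers_nest (a point): The same for the tweezers (point to +x) in their own narrower cutout, 85 mm to the +y side of the pliers' cutout in the same insert; same heights and clearance.
- key_grip (a point): Centre of the red key's upright bow, on its vertical turning axis, 61 mm above the bench on the dryer's metal panel, 100 mm to the +y side of the tweezers' cutout. Bow 44 mm long (x), 10 thick (y: pinch across this), 30 high: its top is 15 mm above this point, a collar 42 mm across lies 25 mm below. Axes turn with the key, z up; at rest x is along the tools' x.
- key (a joint): Angle of the key: 0 at rest (run), growing as it turns clockwise seen from above, up to the stop at 1.05 rad (start). A light spring (about 0.03 N m at rest to 0.16 N m at the stop) drives it back to 0 when let go.
- pot: Celadon pot, 100 mm across, 80 mm high, standing on the bench beyond the tools, by the dryer's far right corner; origin at the centre of its underside, z up. Leave it alone.
- saucer: Aluminium saucer, 104 mm across, 14 mm high, on the bench right of the tools; origin at the centre of its underside, z up. Leave it alone.
- dock: Tool dryer, fixed, 238 mm (x) by 293 (y); origin on the bench. Blue insert, top 30 mm above the bench, cutouts 12 mm deep: a seated tool stands 4 mm proud. Sprung black ribs catch a tool 5 mm down; 10 to 20 N straight down push it home the last 7 mm, then they hold it. A finger channel 55 mm wide, 4 mm deeper than the cutouts, crosses along y under both nest points, reaching 60 mm to each side.
Not all that is in view belongs to the job. What is shaped like the part that bears pliers_center but pink or purple is not meant.

How it is judged (in metres and radians):
On the way, in this order (a step that is already met when the one before it is completed fails the run):
1. pliers and tweezers both pressed fully home in their cutouts (horizontal distance between pliers_center and pliers_nest below 0.005 m and z of pliers_center in the frame of pliers_nest below 0.003 m and angle between the x axis of pliers_center and the x axis of pliers_nest, either way round below 0.05 rad and angle between each of pliers_center, tweezers_center's own z axis and vertical below 0.035 rad and horizontal distance between tweezers_center and tweezers_nest below 0.005 m and z of tweezers_center in the frame of tweezers_nest below 0.003 m and angle between the x axis of tweezers_center and the x axis of tweezers_nest, either way round below 0.05 rad), for 0.2 s.
2. with both tools home, the key is turned clockwise to its stop (beyond 0.85 rad) and held there for 0.15 s (all of step 1 and value of joint key above 0.85 rad), for 0.15 s.
At the end, for the whole second after the job is handed in: Pliers and tweezers each home in their own cutout: centre within 5 mm sideways and less than 3 mm above its nest point, along the nest within 0.05 rad, level within 0.035 rad, at rest; the key back within 0.1 rad of its rest position (all of step 1 and value of joint key below 0.1 rad and linear speed of each of pliers, tweezers below 0.02 m/s); the robot touches nothing.
It fails at once if the pot is moved more than 30 mm or tipped (distance of pot from where it was at the start of the episode above 0.03 m or angle between pot's own z axis and vertical above 0.3 rad).
It fails at once if the saucer is moved more than 30 mm or tipped (distance of saucer from where it was at the start of the episode above 0.03 m or angle between saucer's own z axis and vertical above 0.3 rad).
It also fails if it takes over 72 s, if anything falls off the work surface, if the arm or the gripper's body presses on something with over 40 N, if the wrist force passes 120 N, or if a joint passes its speed limit or range.

## Working session

There is one attempt and no reset: what is moved stays moved. The work goes in short steps, Python scripts to look and compute and a tool call to move; the robot and the scene stay as the last step left them, time stands still between calls to the robot, and variables do not carry over. Pictures are saved under pics/ and viewed, about 8 in all and at most 12, crops included, and the job is handed in when it is done.

Besides the shell and the picture viewer there is one more tool, called by a JSON object that holds its "method" and its "body". step_arm: Moves the arm, as the interface text tells. Its arguments: {"type":"object","properties":{"increments":{"type":"array"},"jaw":{"type":"number"}},"required":["increments"]}

```bash
mkdir -p pics; cat > h.py <<'E'
from bench import r, eyes, finish_job
import numpy as np, cv2
def cap(n,save=None):
    c=eyes.capture(n)
    if save: cv2.imwrite('pics/'+save,cv2.cvtColor(c['frame'],cv2.COLOR_RGB2BGR))
    return c
def ray(c,uv,z):
    """world point at height z seen at pixel uv"""
    K,R,t=[np.array(c[k],float) for k in 'KRt']
    o=-R.T@t; d=R.T@np.linalg.inv(K)@np.array([uv[0],uv[1],1.])
    return o+d*(z-o[2])/d[2]
def proj(c,X):
    K,R,t=[np.array(c[k],float) for k in 'KRt']
    p=K@(R@np.array(X,float)+t); return p[:2]/p[2]
E
python3 - <<'E'
from h import *
o=r.get_obs(); print({k:np.round(v,3).tolist() for k,v in o.items()})
for n in ('top','scene'):
    c=cap(n,n+'0.png'); print(n,np.round(-np.array(c['R']).T@c['t'],0))
    for q in ('pliers_center','tweezers_center','key','pot','saucer','dock'):
        for d in eyes.regions_of(n,q)[:3]:
            m=d['region']; pts=np.argwhere(m)[:,::-1].astype(np.float32)
            (cx,cy),s,a=cv2.minAreaRect(pts)
            print(n,q,round(d['p'],2),np.round(d['position'],1),m.sum(),np.round([cx,cy,*s,a],1),np.round(ray(c,d['position'],10),0))
a=cv2.imread('pics/top0.png');b=cv2.imread('pics/scene0.png')
E
```

```text
{'time_s': 0.0, 'joint_pos': [1.127, 0.418, -0.01, 1.614, 0.005, 1.111, -0.053], 'qvel': [0.003, 0.001, -0.001, -0.001, -0.001, -0.002, 0.0], 'tau': [-0.0, -86.444, 0.679, -43.489, 0.019, 0.008, -0.0], 'tcp_pos': [244.283, -574.867, 206.861], 'tool_rot': [-3.14, 0.0, 0.402], 'force': [0.335, -0.486, -0.848], 'wrist_torque': [-0.039, 0.032, -0.002], 'grip_width': 85.363}
top [ 386.  -89. 1499.]
top pliers_center 0.95 [372. 254.] 426 [374.  256.4  52.3  12.2   1.6] [ 294. -475.   10.]
top pliers_center 0.84 [275.4 202.3] 429 [273.5 203.   52.   11.   90. ] [ 482. -140.   10.]
top pliers_center 0.61 [300.1 260.3] 365 [299.4 260.1  49.5  11.6  36. ] [ 276. -222.   10.]
top tweezers_center 0.62 [317.9 202.7] 259 [319.5 194.5  51.    7.   90. ] [ 478. -291.   10.]
top key 0.6 [152.6 186.5] 49 [150.5 187.   10.    5.   90. ] [546. 300.  10.]
top pot 0.74 [267.7 133.1] 679 [265.5 134.   27.6  29.   45. ] [ 733. -117.   10.]
top saucer 0.62 [366.1 170. ] 654 [365.8 172.3  28.3  27.6  45. ] [ 592. -466.   10.]
top saucer 0.32 [154.8 183. ] 51 [150.5 187.   10.    5.   90. ] [558. 292.  10.]
to
[... 212 characters left out ...]
s_center 0.8 [226.9 199.8] 693 [228.3 203.7  61.   15.6  43.9] [ 474. -134.   10.]
scene pliers_center 0.69 [ 90.7 231.9] 942 [ 89.8 233.   16.3  71.4  57.5] [ 292. -484.   10.]
scene tweezers_center 0.92 [186.9 238.5] 442 [191.1 244.4  62.    9.9  50.2] [ 494. -303.   10.]
scene key 0.56 [338.1 131.3] 127 [340.5 127.5  13.   11.   90. ] [522. 312.  10.]
scene pot 0.62 [291.9 242.7] 1235 [293.1 241.6  36.4  41.3  25. ] [ 703. -101.   10.]
scene saucer 0.84 [161.5 299.5] 1231 [160.5 299.5  37.   39.   90. ] [ 588. -465.   10.]
scene saucer 0.3 [312.8 151.6] 5894 [314.1 153.   69.6 102.4  61.9] [523. 187.  10.]
scene dock 0.95 [312.3 154. ] 5974 [313.9 151.7  70.8 102.1  59.7] [528. 179.  10.]
```

```bash
cd pics; python3 - <<'E'
import cv2
a=cv2.imread('top0.png')[110:290,120:400];cv2.imwrite('v1.png',cv2.resize(a,None,fx=2.85,fy=2.85,interpolation=2))
E
```

```text
(no output)
```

View pics/v1.png

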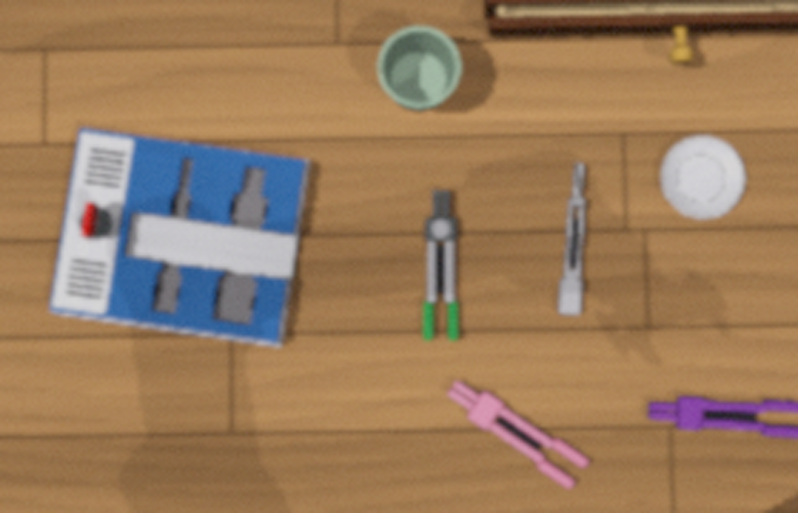

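```bash
python3 - <<'E'
from h import *
# nadir pointing and axis info from the two cams
for n in('top','scene'):
    c=eyes.capture(n); print(n,np.round(c['R'],3).tolist(),np.round(c['K'],1).tolist())
c=eyes.capture('wrist'); print(np.round(-np.array(c['R']).T@c['t'],1),np.round(c['R'],3).tolist(),np.round(c['K'],0).tolist())
E
```

```text
top [[-0.016, -1.0, -0.016], [-0.996, 0.017, -0.084], [0.084, 0.015, -0.996]] [[418.3, 0.0, 255.0], [0.0, 418.3, 194.3], [0.0, 0.0, 1.0]]
scene [[0.689, 0.725, 0.002], [0.585, -0.553, -0.593], [-0.429, 0.41, -0.805]] [[499.4, 0.0, 243.9], [0.0, 499.4, 186.3], [0.0, 0.0, 1.0]]
[ 322.4 -543.4  374.9] [[0.392, -0.92, -0.001], [-0.869, -0.371, 0.327], [-0.301, -0.127, -0.945]] [[335.0, 0.0, 260.0], [0.0, 335.0, 197.0], [0.0, 0.0, 1.0]]
```

The top view shows the dock tilted by about 8° with its key at the left. The real pliers (green grips, jaws to +x) are at crop (442,265), with the tweezers, point to +x, to their right at (573,240). Next I'll move the arm over the tools.

{"method": "step_arm", "body": {"increments": [[[6,-4,0,0.1],[12,-7.5,0,0.2],[18,-11,0,0.3],[24,-15,0,0.4],[30,-19,0,0.4],[35,-21.5,0,0.4],[37.6,-23.1,0,0.402],[37.6,-23.1,0,0.402],[37.6,-23.1,0,0.402],[37.6,-23.1,0,0.402]]], "jaw": 1}}

```text
time_s: 2.1
tcp_pos: [499.4, -216.8, 207.5]
tool_rot: [3.141, 0.0, -0.002]
force: [-0.3, -0.8, -0.2]
grip_width: 85.5
```

```bash
cat >> h.py <<'E'
def look(n,q,z=16,k=3):
    for d in eyes.regions_of(n,q)[:k]:
        yield d
def line(c,m,z,step=1):
    """rectify region onto plane z (1 mm grid in world x,y): minAreaRect centre, size, axis angle of long axis vs world x"""
    pts=np.argwhere(m)[:,::-1]
    w=np.array([ray(c,p,z)[:2] for p in pts],np.float32)
    (cx,cy),(a,b),_=cv2.minAreaRect(w); box=cv2.boxPoints(((cx,cy),(a,b),_))
    e1=box[1]-box[0]; e2=box[2]-box[1]; e=e1 if np.linalg.norm(e1)>np.linalg.norm(e2) else e2
    e=e*np.sign(e[0]); return np.array([cx,cy]),(max(a,b),min(a,b)),np.arctan2(e[1],e[0]),w
def rectify(c,x0,y0,L,z,s=2.):
    """bird's-eye at height z: +x up, +y left, centred x0,y0, LxL mm, s px/mm"""
    N=int(L*s); src=np.float32([proj(c,[x0+L/2,y0+L/2,z]),proj(c,[x0+L/2,y0-L/2,z]),proj(c,[x0-L/2,y0-L/2,z]),proj(c,[x0-L/2,y0+L/2,z])])
    H=cv2.getPerspectiveTransform(src,np.float32([[0,0],[N,0],[N,N],[0,N]]))
    return cv2.warpPerspective(cv2.cvtColor(c['frame'],cv2.COLOR_RGB2BGR),H,(N,N),flags=cv2.INTER_CUBIC)
E
python3 - <<'E'
from h import *
o=r.get_obs(); print(o['time_s'],np.round(o['tcp_pos'],1),np.round(o['tool_rot'],3),np.round(o['joint_pos'],2),o['force'])
c=cap('wrist','w1.png')
for q in('pliers_center','tweezers_center'):
    for d in eyes.regions_of('wrist',q)[:3]:
        ce,s,a,w=line(c,d['region'],16); print(q,round(d['p'],2),np.round(d['position']),np.round(ce,1),np.round(s,1),round(a,4))
cv2.imwrite('pics/r1.png',rectify(c,480,-215,260,16,2.3))
E
```

```text
2.1 [ 499.4 -216.8  207.5] [ 3.141e+00  0.000e+00 -2.000e-03] [ 0.49  0.28 -0.16  1.81  0.05  1.06 -1.27] [-0.26788968 -0.78999464 -0.22148982]
pliers_center 0.92 [468. 312.] [ 298.9 -482.9] [140.8  50.1] 1.4512
pliers_center 0.78 [189. 163.] [ 484.2 -139.3] [189.2  44.5] -0.0343
pliers_center 0.68 [264. 325.] [ 281.5 -226.4] [191.3  50.3] 0.9469
tweezers_center 0.55 [337. 157.] [ 514.  -303.3] [189.4  28.1] -0.0908
```

View pics/r1.png

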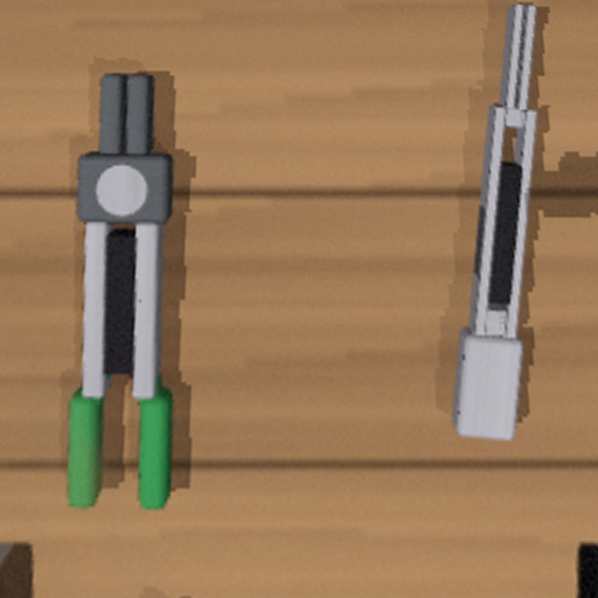

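Pliers on the left with the jaws at rectified (127,75) and the grips ending at (120,505), and tweezers on the right with the point at (520,5). Both lie nearly along x. I'll take a closer look from above the pliers.

{"method": "step_arm", "body": {"increments": [[[-1,-4,2,0],[-2,-7.9,5,0.02],[-2.4,-7.9,7,0.02],[-2.4,-7.9,7,0.02],[-2.4,-7.9,7,0.02]]]}}

```text
time_s: 2.88
tcp_pos: [476.7, -137.3, 138.3]
tool_rot: [3.141, -0.001, -0.021]
force: [0.5, 0.2, -0.3]
grip_width: 85.1
```

```bash
cat >> h.py <<'E'
def prof(c,m,z,a0=0.,s=2.):
    """mask warped onto plane z; fit midline of slices; returns x-range, fit y=p0*x+p1, widths"""
    L=360; o=r.get_obs()['tcp_pos']; x0,y0=o[0],o[1]
    cc=dict(c); cc['frame']=np.dstack([m.astype(np.uint8)*255]*3); b=rectify(cc,x0,y0,L,z,s)[:,:,0]>127
    out=[]
    for i in range(b.shape[0]):
        j=np.flatnonzero(b[i])
        if len(j)>4: out.append((x0+L/2-(i+.5)/s, y0+L/2-(j[0]+j[-1]+1)/2/s, (j[-1]-j[0]+1)/s))
    return np.array(out)
E
python3 - <<'E'
from h import *
o=r.get_obs(); print(o['time_s'],np.round(o['tcp_pos'],1),np.round(o['tool_rot'],3),o['grip_width'])
c=cap('wrist','w2.png')
print(np.round(-np.array(c['R']).T@c['t'],1))
for d in eyes.regions_of('wrist','pliers_center')[:3]:
    ce,s,a,w=line(c,d['region'],16); print(round(d['p'],2),np.round(d['position']),np.round(ce,1),np.round(s,1),round(a,4))
    if abs(ce[1]+138)<30:
        p=prof(c,d['region'],16); print(p[[0,-1]].round(1)); 
        print(p[::14].round(1).tolist())
        k=p[:,0]; f=np.polyfit(k,p[:,1],1); print('slope',f[0].round(4),'y@',np.polyval(f,476.5).round(2))
cv2.imwrite('pics/r2.png',rectify(c,480,-138,260,16,2.3))
E
```

```text
2.875 [ 476.7 -137.3  138.3] [ 3.141e+00 -1.000e-03 -2.100e-02] 85.11789493165634
[ 561.2 -140.3  305.8]
0.88 [319. 340.] [ 299.4 -198.7] [130.8  43.9] 0.9436
0.63 [259. 158.] [ 483.2 -138.7] [187.4  43.9] -0.0352
[[ 577.  -132.4    4.5]
 [ 389.  -150.4    3.5]]
[[577.0, -132.4, 4.5], [570.0, -138.7, 21.0], [563.0, -138.9, 20.5], [556.0, -138.9, 20.5], [549.0, -138.7, 21.0], [542.0, -138.4, 36.5], [535.0, -138.9, 40.5], [528.0, -138.2, 40.0], [521.0, -137.9, 40.5], [514.0, -138.4, 36.5], [507.0, -137.7, 32.0], [500.0, -137.9, 31.5], [493.0, -137.4, 30.5], [486.0, -137.2, 31.0], [479.0, -136.9, 31.5], [472.0, -137.4, 30.5], [465.0, -136.7, 32.0], [458.0, -136.2, 31.0], [451.0, -136.4, 30.5], [444.0, -136.9, 31.5], [437.0, -137.2, 40.0], [430.0, -136.9, 42.5], [423.0, -136.9, 44.5], [416.0, -136.2, 44.0], [409.0, -135.9, 42.5], [402.0, -135.4, 41.5], [395.0, -135.2, 42.0]]
slope -0.0169 y@ -137.23
0.59 [504. 328.] [ 307.7 -392.6] [29.  24.6] 1.3684
```

View pics/r2.png

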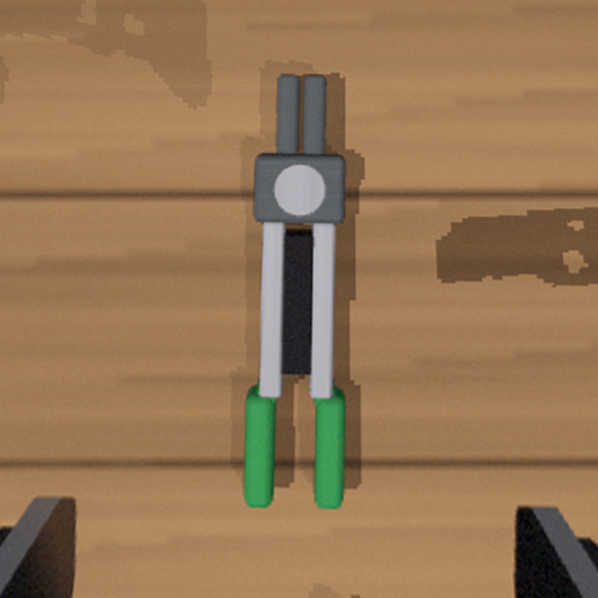

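Pliers centre is at about (476.3, −137.3) with yaw −0.018. The tool is already aligned with that, so I'll descend.

{"method": "step_arm", "body": {"increments": [[[0,0,4,0],[0,0,9,0],[0,0,12.5,0],[0,0,13.6,0],[0,0,13.6,0],[0,0,13.6,0]]]}}

```text
time_s: 3.72
tcp_pos: [477.1, -136.9, 2.9]
tool_rot: [3.141, -0.002, -0.02]
force: [0.2, -0.4, -0.3]
grip_width: 85.2
```

{"method": "step_arm", "body": {"increments": [[[0,0,0,0],[0,0,0,0],[0,0,0,0],[0,0,0,0],[0,0,0,0],[0,0,0,0]]], "jaw": -1}}

```text
time_s: 4.47
tcp_pos: [476.1, -136.5, 1.4]
tool_rot: [-3.142, 0.0, -0.02]
force: [-0.4, 0.6, -0.5]
grip_width: -0.1
```

```bash
python3 - <<'E'
from h import *
o=r.get_obs(); print(o['time_s'],np.round(o['tcp_pos'],1),o['grip_width'],np.round(o['joint_pos'],3))
c=cap('wrist','w3.png'); s=cap('scene')
f=cv2.cvtColor(s['frame'],cv2.COLOR_RGB2BGR)[110:290,110:300]
a=cv2.imread('pics/w3.png')[60:384,100:420]
b=cv2.resize(f,(380,360),interpolation=2); a=cv2.resize(a,(400,405))
v=np.zeros((405,790,3),np.uint8); v[:405,:400]=a; v[:360,405:785]=b; cv2.imwrite('pics/v3.png',v)
E
```

```text
4.475 [ 476.1 -136.5    1.4] -0.10263014321477187 [ 0.353  0.507 -0.163  2.067  0.144  0.578 -1.502]
```

View pics/v3.png

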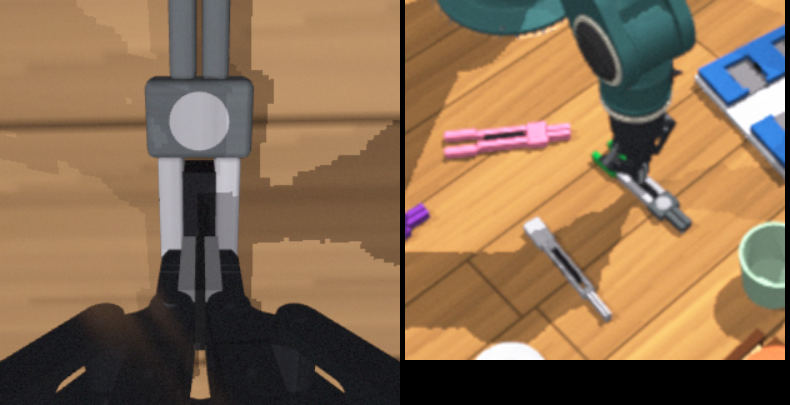

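```bash
python3 - <<'E'
from h import *
o=r.get_obs(); c=cap('wrist'); p=o['tcp_pos']
for z in (0,1.4,8,16,20,35): 
    q=proj(c,[p[0],p[1],z]); print(z,q.round(1),((q-[100,60])*1.25).round())
print(o['force'],o['wrist_torque'])
f=cv2.cvtColor(c['frame'],cv2.COLOR_RGB2BGR)[200:330,190:330]; cv2.imwrite('pics/v4.png',cv2.resize(f,None,fx=4.5,fy=4.5,interpolation=2))
E
```

```text
0 [257.6 240.9] [197. 226.]
1.4 [257.6 242. ] [197. 228.]
8 [257.5 247.6] [197. 235.]
16 [257.4 255. ] [197. 244.]
20 [257.3 258.9] [197. 249.]
35 [257.  275.3] [196. 269.]
[ 0.09206466 -0.25534924  0.30506327] [ 0.05924059 -0.00711911  0.01150605]
```

View pics/v4.png

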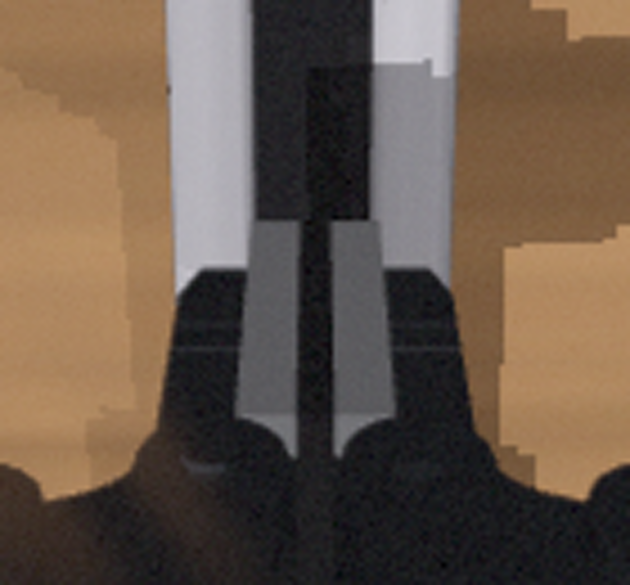

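The picture shows the shut pads hovering at about z≈28, above the shanks, although the TCP reads z=1.4. The pads therefore end about 25 mm behind the nominal TCP. I'll open halfway and go down in small steps, watching the force.

{"method": "step_arm", "body": {"increments": [[[0,0,0,0],[0,0,0,0],[0,0,0,0],[0,0,0,0],[0,0,0.3,0],[0,0,0.6,0],[0,0,0.6,0]]], "jaw": 0.1}}

```text
time_s: 5.5
tcp_pos: [475.9, -136.5, -4.9]
tool_rot: [-3.141, 0.001, -0.02]
force: [0.5, -0.8, 0.2]
grip_width: 46.9
```

```bash
python3 - <<'E'
from h import *
o=r.get_obs(); c=cap('wrist'); print(o['tcp_pos'],np.round(-np.array(c['R']).T@c['t'],1))
f=cv2.cvtColor(c['frame'],cv2.COLOR_RGB2BGR)[180:350,140:376]; cv2.imwrite('pics/v5.png',cv2.resize(f,None,fx=3,fy=3,interpolation=2))
p=o['tcp_pos']
for z in(0,5,10,15,20,25,30):
  print(z,[proj(c,[p[0]+11,p[1]+s*23.45,z]).round(1).tolist() for s in(1,-1)])
E
```

```text
[ 475.91991782 -136.47654367   -4.86094871] [ 560.7 -139.5  162.5]
0 [[213.0, 228.3], [301.3, 226.8]]
5 [[211.7, 232.3], [302.5, 230.8]]
10 [[210.3, 236.6], [303.6, 235.1]]
15 [[208.9, 241.1], [304.9, 239.5]]
20 [[207.4, 245.9], [306.2, 244.3]]
25 [[205.8, 251.0], [307.6, 249.3]]
30 [[204.0, 256.3], [309.1, 254.6]]
```

View pics/v5.png

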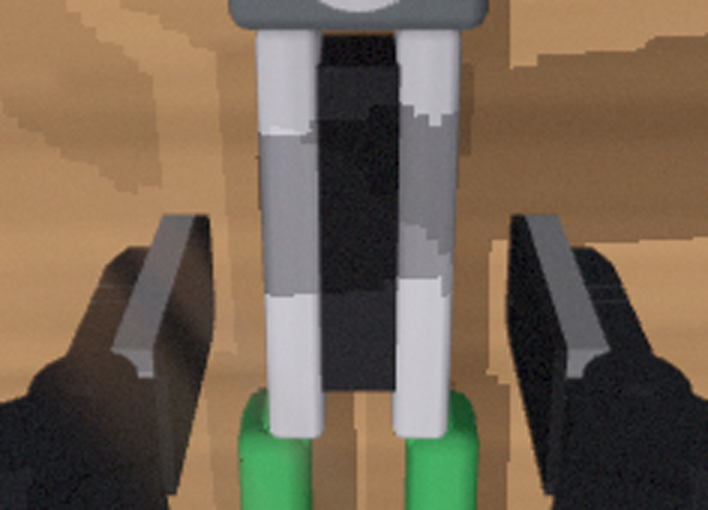

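Pad tips are at crop (208,215) and (510,215), centred on the shanks, with their height at about z≈25. I'll go down another 19 mm, watching force, then close.

{"method": "step_arm", "body": {"increments": [[[0,0,0.6,0],[0,0,1.2,0],[0,0,1.8,0],[0,0,1.8,0]]]}}

```text
time_s: 6.05
tcp_pos: [475.8, -136.4, -23.1]
tool_rot: [-3.141, 0.001, -0.02]
force: [0.4, 0.7, 0.1]
grip_width: 47.0
```

{"method": "step_arm", "body": {"increments": [[[0,0,0,0],[0,0,0,0],[0,0,0,0],[0,0,0,0],[0,0,0,0]]], "jaw": -1}}

```text
time_s: 6.68
tcp_pos: [476.2, -136.5, -22.3]
tool_rot: [-3.142, -0.0, -0.02]
force: [-2.5, -0.2, 6.4]
grip_width: 30.7
```

{"method": "step_arm", "body": {"increments": [[[0,0,-3,0],[0,0,-7,0],[1,-5,-12,0.03],[2,-11,-15,0.08],[3,-16.5,-15.2,0.13],[3,-18.3,-15.2,0.13],[3,-18.3,-15.2,0.13],[3,-18.3,-15.2,0.13]]]}}

```text
time_s: 7.68
tcp_pos: [509.6, 45.0, 129.3]
tool_rot: [3.141, 0.0, -0.151]
force: [-0.2, -0.2, -3.6]
grip_width: 30.5
```

```bash
python3 - <<'E'
from h import *
o=r.get_obs(); print(o['time_s'],np.round(o['tcp_pos'],1),np.round(o['tool_rot'],3),o['grip_width'])
c=cap('wrist','w6.png'); np.savez('w6.npz',**{k:c[k] for k in 'KRt'},f=c['frame'])
print(np.round(-np.array(c['R']).T@c['t'],1))
im=rectify(c,510,110,300,30,2.)
for k in range(0,600,100): cv2.line(im,(k,0),(k,6),(0,0,255),1); cv2.line(im,(0,k),(6,k),(0,0,255),1)
cv2.imwrite('pics/v6.png',im)
for d in eyes.regions_of('wrist','dock')[:2]: print(d['p'],d['position'])
E
```

```text
7.675 [509.6  45.  129.3] [ 3.141  0.    -0.151] 30.52410655167048
[593.4  31.1 296.7]
0.78 [108.2, 169.3]
```

View pics/v6.png

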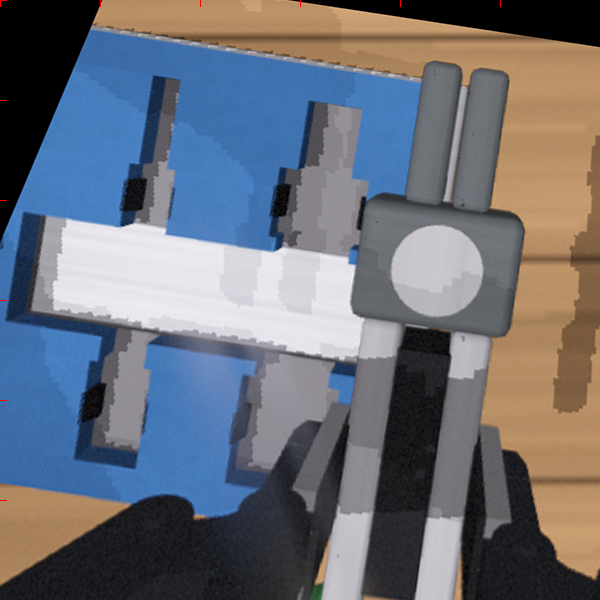

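The rectified view is at z=30, 2 px/mm, and shows the blue insert with both cutouts.
- **Tweezers cutout:** ends at (167,78) and (105,464), which puts its nest at (516.9, 192.9) with yaw −0.16.
- **Pliers cutout:** jaw end at (335,105) and grip corner at (226,484), which puts its nest at (503.4, 109.0).
- **Held pliers:** the jaw tip at (466,65) puts the pliers centre about 1 mm behind the TCP.

Now I'll hover over the nest.

{"method": "step_arm", "body": {"increments": [[[-0.5,-2,0,0.009],[-1.5,-6,3,0.009],[-1.52,-6.27,7,0.009],[-1.52,-6.27,9.9,0.009],[-1.52,-6.27,9.9,0.009],[-1.52,-6.27,9.9,0.009],[-1.52,-6.27,9.9,0.009]]]}}

```text
time_s: 8.65
tcp_pos: [505.0, 110.0, 31.8]
tool_rot: [-3.141, -0.002, -0.16]
force: [-1.3, -0.7, -2.8]
grip_width: 30.7
```

```bash
python3 - <<'E'
from h import *
o=r.get_obs(); print(o['time_s'],np.round(o['tcp_pos'],1),np.round(o['tool_rot'],4),o['grip_width'],o['force'])
c=cap('wrist','w7.png'); print(np.round(-np.array(c['R']).T@c['t'],1))
im=rectify(c,520,120,220,30,2.6)
cv2.imwrite('pics/v7.png',im)
E
```

```text
8.65 [505.  110.   31.8] [-3.1409e+00 -1.8000e-03 -1.5980e-01] 30.74450806728128 [-1.28806466 -0.70942941 -2.84593676]
[588.4  95.1 199.4]
```

View pics/v7.png

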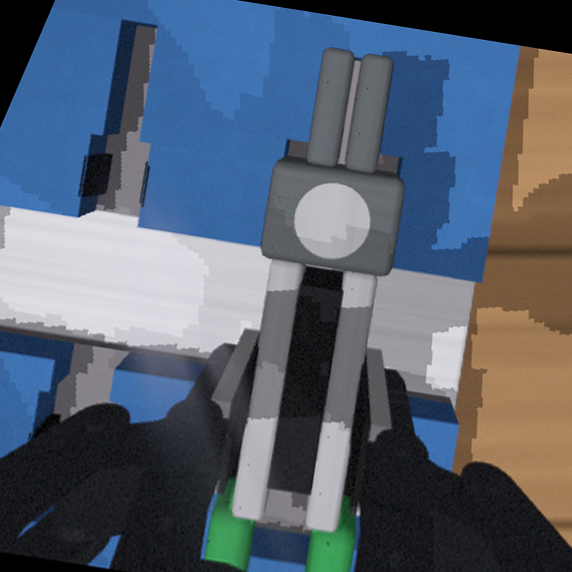

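The pliers hover over their cutout. The cutout's block corners at (289,140) and (402,157) and the tool agree within about 0.5 mm, so I'll lower.

{"method": "step_arm", "body": {"increments": [[[0,0,1,0],[0,0,2,0],[0,0,2.5,0],[0,0,2.7,0],[0,0,2.7,0],[0,0,2.7,0]]]}}

```text
time_s: 9.45
tcp_pos: [504.4, 110.1, 3.7]
tool_rot: [-3.141, -0.0, -0.159]
force: [-0.1, 0.3, -2.1]
grip_width: 30.8
```

{"method": "step_arm", "body": {"increments": [[[0,0,0.2,0],[0,0,0.4,0],[0,0,0.6,0],[0,0,0.8,0],[0,0,0.9,0],[0,0,0.95,0],[0,0,0.95,0]]]}}

```text
time_s: 10.32
tcp_pos: [504.4, 110.1, -4.4]
tool_rot: [3.141, -0.001, -0.159]
force: [-14.9, -4.4, 46.8]
grip_width: 30.3
```

Home: z=−4.4 against a predicted −4.3, with firm floor contact. I'll ease off, release and retreat.

{"method": "step_arm", "body": {"increments": [[[0,0,-0.1,0],[0,0,-0.1,0],[0,0,-0.1,0]]]}}

```text
time_s: 10.7
tcp_pos: [504.4, 110.1, -4.3]
tool_rot: [3.142, -0.0, -0.159]
force: [-5.3, -1.9, 21.1]
grip_width: 30.7
```

{"method": "step_arm", "body": {"increments": [[[0,0,0,0],[0,0,0,0],[0,0,0,0],[0,0,-1,0],[0,0,-4,0],[0,0,-9,0],[0,0,-13.5,0],[0,0,-13.5,0],[0,0,-13.5,0]]], "jaw": 0.1}}

```text
time_s: 11.82
tcp_pos: [504.0, 110.0, 130.1]
tool_rot: [3.142, -0.0, -0.159]
force: [-0.2, -0.4, -0.3]
grip_width: 46.9
```

```bash
python3 - <<'E'
from h import *
o=r.get_obs(); print(o['time_s'],np.round(o['tcp_pos'],1),np.round(o['tool_rot'],4),o['grip_width'],o['force'])
c=cap('wrist','w8.png'); print(np.round(-np.array(c['R']).T@c['t'],1))
im=rectify(c,510,130,240,32,2.4)
cv2.imwrite('pics/v8.png',im)
for d in eyes.regions_of('wrist','pliers_center')[:3]:
    p=prof(c,d['region'],34); f=np.polyfit(p[:,0],p[:,1],1); print(d['p'],p[[0,-1]].round(1),f.round(4),np.polyval(f,504))
E
```

```text
11.825 [504.  110.  130.1] [ 3.1416e+00 -1.0000e-04 -1.5930e-01] 46.86631349773558 [-0.19670971 -0.40225024 -0.33596295]
[587.6  95.2 297.6]
0.78 [[605.4 100.7   3.5]
 [415.9 104.9   5. ]] [-1.442000e-01  1.810543e+02] 108.40043641503458
```

View pics/v8.png

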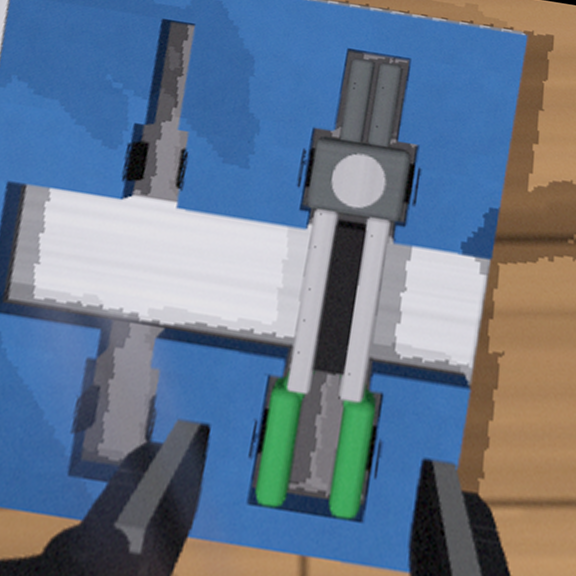

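Pliers sit in their cutout along the whole length, from jaws at (377,55) to grips at (315,505), with no tilt visible. Now to the tweezers.

{"method": "step_arm", "body": {"increments": [[[1,6,0,0],[2,12,0,-0.02],[3,18,0,-0.04],[4,24,0,-0.06],[5,30,0,-0.08],[6,36,0,-0.08],[6.8,40.8,0,-0.08],[6.8,40.8,0,-0.08],[6.8,40.8,0,-0.08],[6.8,40.8,0,-0.08]]]}}

```text
time_s: 13.18
tcp_pos: [506.8, -302.2, 129.6]
tool_rot: [-3.141, 0.001, -0.078]
force: [-0.1, -0.9, 0.6]
grip_width: 46.9
```

```bash
python3 - <<'E'
from h import *
o=r.get_obs(); print(o['time_s'],np.round(o['tcp_pos'],1),np.round(o['tool_rot'],4),o['grip_width'])
c=cap('wrist','w9.png'); print(np.round(-np.array(c['R']).T@c['t'],1))
for d in eyes.regions_of('wrist','tweezers_center')[:2]:
    p=prof(c,d['region'],16); f=np.polyfit(p[:,0],p[:,1],1); print(d['p'],p[[0,-1]].round(1),f.round(4),'y@505',np.polyval(f,505).round(2))
    print(p[::20].round(1).tolist())
    ce,s,a,w=line(c,d['region'],16); print(ce,s,a)
im=rectify(c,505,-303,240,16,2.4); cv2.imwrite('pics/v9.png',im)
E
```

```text
13.175 [ 506.8 -302.2  129.6] [-3.1409e+00  6.0000e-04 -7.7500e-02] 46.88751237161864
[ 591.4 -310.2  297. ]
0.87 [[ 605.6 -311.3    2.5]
 [ 418.6 -303.     8. ]] [-9.390000e-02 -2.570611e+02] y@505 -304.46
[[605.6, -311.3, 2.5], [595.6, -315.0, 4.0], [585.6, -311.5, 8.0], [575.6, -311.0, 10.0], [565.6, -310.3, 8.5], [555.6, -309.3, 16.5], [545.6, -308.3, 17.5], [535.6, -307.0, 17.0], [525.6, -305.0, 16.0], [515.6, -305.3, 18.5], [505.6, -304.8, 17.5], [495.6, -304.0, 18.0], [485.6, -302.0, 17.0], [475.6, -301.8, 18.5], [465.6, -300.5, 23.0], [455.6, -300.3, 24.5], [445.6, -299.0, 25.0], [435.6, -298.3, 25.5], [425.6, -297.0, 27.0]]
[ 512.76318359 -304.55612183] (187.3394012451172, 25.776718139648438) -0.08979441
```

{"method": "step_arm", "body": {"increments": [[[-0.16,0.24,4,0.014],[-0.16,0.24,9,0.014],[-0.16,0.24,13,0.014],[-0.16,0.24,14.5,0.014],[-0.16,0.24,15.1,0.014],[-0.16,0.24,15.1,0.014],[-0.16,0.24,15.1,0.014]]]}}

```text
time_s: 14.15
tcp_pos: [505.6, -306.2, -19.8]
tool_rot: [3.141, -0.002, -0.093]
force: [-0.3, 1.1, 0.4]
grip_width: 46.7
```

{"method": "step_arm", "body": {"increments": [[[0,0,0,0],[0,0,0,0],[0,0,0,0],[0,0,0,0],[0,0,0,0],[0,0,0,0]]], "jaw": -1}}

```text
time_s: 14.9
tcp_pos: [505.2, -306.0, -20.3]
tool_rot: [3.141, -0.001, -0.093]
force: [-1.7, 1.1, 9.5]
grip_width: 16.4
```

{"method": "step_arm", "body": {"increments": [[[0,0,-4,0],[0,0,-9,0],[0,-3,-14,0],[-0.6,-9,-15,0.01],[-1,-15,-15,0.02],[-1.4,-21,-15,0.03],[-1.8,-27,-15,0.04],[-2.3,-33,-15,0.05],[-2.7,-39,-15,0.066],[-3.1,-45,-15,0.066],[-3.4,-49,-15,0.066],[-3.4,-49.7,-15,0.066],[-3.4,-49.7,-15,0.066],[-3.4,-49.7,-15,0.066]]]}}

```text
time_s: 16.65
tcp_pos: [517.5, 190.7, 129.0]
tool_rot: [3.141, -0.0, -0.161]
force: [-0.4, 0.2, -0.7]
grip_width: 16.0
```

```bash
python3 - <<'E'
from h import *
o=r.get_obs(); print(o['time_s'],np.round(o['tcp_pos'],1),np.round(o['tool_rot'],4),o['grip_width'],o['force'])
E
```

```text
16.65 [517.5 190.7 129. ] [ 3.1411e+00 -1.0000e-04 -1.6090e-01] 16.003161064886868 [-0.37777535  0.18653468 -0.68541827]
```

{"method": "step_arm", "body": {"increments": [[[-0.07,-0.19,3,0],[-0.07,-0.19,7,0],[-0.07,-0.19,9.2,0],[-0.07,-0.19,9.2,0],[-0.07,-0.19,9.2,0],[-0.07,-0.19,9.2,0]]]}}

```text
time_s: 17.4
tcp_pos: [517.5, 194.2, 38.1]
tool_rot: [-3.141, -0.001, -0.16]
force: [0.0, -0.7, -1.4]
grip_width: 16.3
```

```bash
python3 - <<'E'
from h import *
o=r.get_obs(); print(o['time_s'],np.round(o['tcp_pos'],1),np.round(o['tool_rot'],4),o['grip_width'],o['force'])
c=cap('wrist','w10.png'); print(np.round(-np.array(c['R']).T@c['t'],1))
cv2.imwrite('pics/v10.png',rectify(c,545,195,200,30,3.))
E
```

```text
17.4 [517.5 194.2  38.1] [-3.1408e+00 -1.5000e-03 -1.5960e-01] 16.27843440401387 [ 0.00942799 -0.68091013 -1.41211865]
[601.  179.3 205.7]
```

View pics/v10.png

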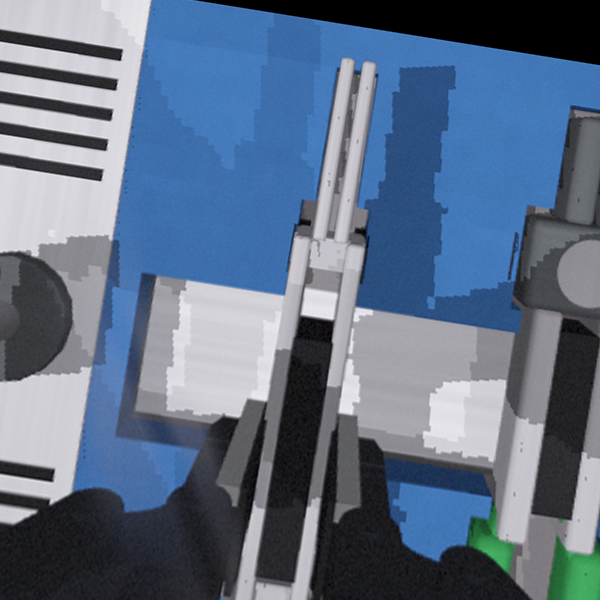

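The tweezers hover over their cutout. Cutout shoulder corners (303,201) and (369,208), and the tool's point at (359,60), agree within about 0.5 mm, so I'll lower.

{"method": "step_arm", "body": {"increments": [[[0,0,1,0],[0,0,2,0],[0,0,2.8,0],[0,0,3.2,0],[0,0,3.2,0],[0,0,3.2,0]]]}}

```text
time_s: 18.2
tcp_pos: [516.9, 194.2, 5.1]
tool_rot: [-3.142, -0.0, -0.159]
force: [-0.2, -0.7, -1.0]
grip_width: 16.2
```

{"method": "step_arm", "body": {"increments": [[[0,0,0.2,0],[0,0,0.4,0],[0,0,0.6,0],[0,0,0.7,0],[0,0,0.75,0],[0,0,0.8,0],[0,0,0.8,0]]]}}

```text
time_s: 19.08
tcp_pos: [517.1, 194.3, -2.3]
tool_rot: [-3.141, -0.0, -0.159]
force: [-4.6, -3.0, 18.2]
grip_width: 16.3
```

{"method": "step_arm", "body": {"increments": [[[0,0,0.1,0],[0,0,0.2,0],[0,0,0.2,0],[0,0,0.2,0]]]}}

```text
time_s: 19.58
tcp_pos: [517.1, 194.3, -2.5]
tool_rot: [3.141, -0.001, -0.159]
force: [-19.2, -9.4, 60.7]
grip_width: 16.2
```

Floor contact: the stiffness rose sharply at −2.5. I'll release, rise and check the joints before the key.

{"method": "step_arm", "body": {"increments": [[[0,0,-0.2,0],[0,0,-0.25,0],[0,0,-0.25,0]]]}}

```text
time_s: 19.95
tcp_pos: [517.0, 194.2, -2.3]
tool_rot: [-3.142, -0.0, -0.159]
force: [-2.9, -2.6, 11.8]
grip_width: 16.5
```

{"method": "step_arm", "body": {"increments": [[[0,0,0,0],[0,0,0,0],[0,0,0,0],[0,0,-2,0],[0,0,-6,0],[0,0,-11,0],[0,0,-13.5,0],[0,0,-13.5,0],[0,0,-13.5,0]]], "jaw": 0}}

```text
time_s: 21.08
tcp_pos: [516.5, 193.9, 131.7]
tool_rot: [3.141, 0.001, -0.159]
force: [-0.7, 0.0, 0.3]
grip_width: 42.7
```

```bash
python3 - <<'E'
from h import *
o=r.get_obs(); print(o['time_s'],np.round(o['tcp_pos'],1),np.round(o['tool_rot'],4),o['grip_width'],np.round(o['joint_pos'],2))
c=cap('wrist','w11.png'); print(np.round(-np.array(c['R']).T@c['t'],1))
for q in('tweezers_center','pliers_center'):
  for d in eyes.regions_of('wrist',q)[:1]:
    p=prof(c,d['region'],34); f=np.polyfit(p[:,0],p[:,1],1); print(q,d['p'],p[[0,-1]].round(1),f.round(4),np.polyval(f,518).round(1))
a=rectify(c,520,160,250,34,2.3); cv2.imwrite('pics/v11.png',a)
for d in eyes.regions_of('wrist','key')[:2]: print(d['p'],d['position'],ray(c,d['position'],76))
E
```

```text
21.075 [516.5 193.9 131.7] [ 3.1411e+00  9.0000e-04 -1.5930e-01] 42.689888029606855 [-0.18  0.39 -0.29  1.86  0.14  0.91 -2.26]
[600.3 179.3 299.1]
tweezers_center 0.95 [[618.1 179.3   2.5]
 [430.6 198.    3. ]] [-1.594000e-01  2.752115e+02] 192.6
pliers_center 0.83 [[605.6 103.3   2.5]
 [416.1 106.3   4.5]] [-1.207000e-01  1.700942e+02] 107.6
0.69 [125.1, 188.4] [544.4711323  283.76741604  76.        ]
```

View pics/v11.png

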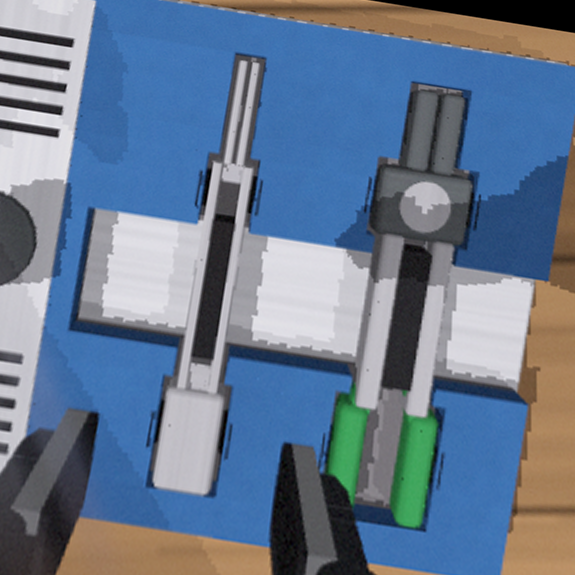

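Both tools lie fully in their cutouts. Joint 7 is near its limit, so I'll take the equivalent half-turn grasp for the key, to leave range for turning clockwise.

{"method": "step_arm", "body": {"increments": [[[0.2,-3,0,-0.18],[0.2,-6,0,-0.36],[0.2,-9,0,-0.54],[0.18,-9.87,0,-0.72],[0.18,-9.87,0,-0.9],[0.18,-9.87,0,-1.08],[0.18,-9.87,0,-1.26],[0.18,-9.87,0,-1.44],[0.18,-9.87,0,-1.62],[0.18,-9.87,0,-1.8],[0.18,-9.87,0,-1.98],[0.18,-9.87,0,-2.16],[0.18,-9.87,0,-2.34],[0.18,-9.87,0,-2.52],[0.18,-9.87,0,-2.7],[0.18,-9.87,0,-2.88],[0.18,-9.87,0,-3.06],[0.18,-9.87,0,-3.1416],[0.18,-9.87,0,-3.1416],[0.18,-9.87,0,-3.1416]]]}}

```text
time_s: 23.78
tcp_pos: [534.2, 291.3, 132.2]
tool_rot: [-3.142, -0.0, 2.98]
force: [0.6, 1.3, -0.0]
grip_width: 42.7
```

```bash
python3 - <<'E'
from h import *
o=r.get_obs(); print(o['time_s'],np.round(o['tcp_pos'],1),np.round(o['tool_rot'],4),o['grip_width'],np.round(o['joint_pos'],2))
c=cap('wrist','w12.png'); print(np.round(-np.array(c['R']).T@c['t'],1))
hsv=cv2.cvtColor(c['frame'],cv2.COLOR_RGB2HSV); m=((hsv[...,0]<8)|(hsv[...,0]>172))&(hsv[...,1]>150)&(hsv[...,2]>60)
n,l,s,ce=cv2.connectedComponentsWithStats(m.astype(np.uint8)); i=1+np.argmax(s[1:,4]); print(s[i],ce[i])
for nm,mm in(('red',l==i),):
    for z in(76,61): print(z,[x if np.ndim(x)==0 else np.round(x,2) for x in line(c,mm,z)[:3]])
for d in eyes.regions_of('wrist','key')[:1]: print(d['p'],[np.round(x,2) for x in line(c,d['region'],76)[:3]])
b=rectify(c,534,291,110,76,5); cv2.imwrite('pics/v12.png',b)
E
```

```text
23.775 [534.2 291.3 132.2] [-3.1415e+00 -5.0000e-04  2.9803e+00] 42.705939540816516 [ 0.14  0.67 -0.98  1.7   0.62  1.11  0.38]
[450.7 303.6 299.7]
[254 176  14  65 822] [261.00364964 207.80048662]
76 [array([536.9 , 290.76]), array([49.14,  9.16]), np.float32(-0.15301882)]
61 [array([542.68, 289.9 ]), array([52.44,  9.77]), np.float32(-0.1530194)]
0.93 [array([537.28, 290.53]), array([49.97, 10.94]), np.float32(-0.15)]
```

View pics/v12.png

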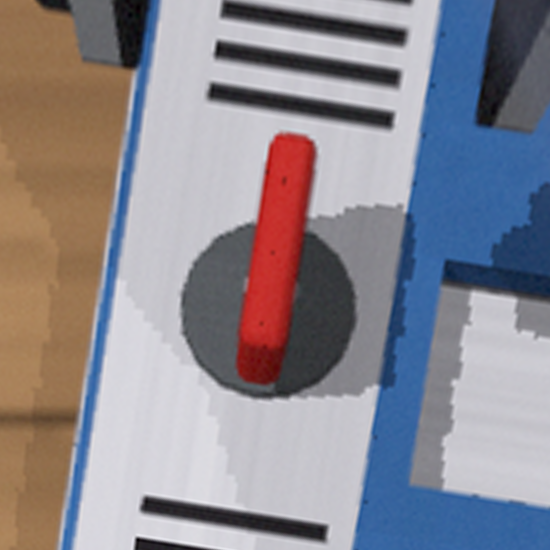

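The key's bow top runs from (293,132) to (263,347), and it and the collar at (268,308) both put the turning axis at about (541, 290), yaw −0.16. I'll descend onto the bow.

{"method": "step_arm", "body": {"increments": [[[-0.72,0,3,0],[-0.72,0,7,0],[-0.72,0,9.5,0],[-0.72,0,10.7,0],[-0.72,0,10.7,0],[-0.72,0,10.7,0]]]}}

```text
time_s: 24.62
tcp_pos: [541.9, 290.7, 26.6]
tool_rot: [3.141, 0.001, 2.982]
force: [-0.8, -0.2, -0.0]
grip_width: 42.9
```

{"method": "step_arm", "body": {"increments": [[[0,0,0,0],[0,0,0,0],[0,0,0,0],[0,0,0,0],[0,0,0,0],[0,0,0,0]]], "jaw": -1}}

```text
time_s: 25.38
tcp_pos: [541.8, 291.0, 26.3]
tool_rot: [3.14, 0.001, 2.983]
force: [1.3, 3.4, 7.2]
grip_width: 9.0
```

{"method": "step_arm", "body": {"increments": [[[0,0,0,0.15],[0,0,0,0.3],[0,0,0,0.45],[0,0,0,0.6],[0,0,0,0.75],[0,0,0,0.88],[0,0,0,0.97],[0,0,0,1.02],[0,0,0,1.02],[0,0,0,1.02],[0,0,0,1.02],[0,0,0,1.02]]]}}

```text
time_s: 26.88
tcp_pos: [541.4, 290.6, 26.3]
tool_rot: [3.141, -0.0, 1.963]
force: [-3.2, -0.0, 12.0]
grip_width: 8.9
```

```bash
python3 - <<'E'
from h import *
o=r.get_obs(); print(o['time_s'],np.round(o['tcp_pos'],1),np.round(o['tool_rot'],4),o['grip_width'],np.round(o['joint_pos'],2),o['wrist_torque'],o['force'])
c=cap('wrist','w13.png'); print(np.round(-np.array(c['R']).T@c['t'],1))
for d in eyes.regions_of('wrist','key')[:1]: print(d['p'],[np.round(x,2) for x in line(c,d['region'],76)[:3]])
hsv=cv2.cvtColor(c['frame'],cv2.COLOR_RGB2HSV); m=((hsv[...,0]<8)|(hsv[...,0]>172))&(hsv[...,1]>150)&(hsv[...,2]>60)
n,l,s,ce=cv2.connectedComponentsWithStats(m.astype(np.uint8)); i=1+np.argmax(s[1:,4]); print(s[i],[np.round(x,3) for x in line(c,l==i,76)[:3]])
E
```

```text
26.875 [541.4 290.6  26.3] [ 3.1411e+00 -1.0000e-04  1.9628e+00] 8.875309908197872 [-0.06  0.72 -0.66  1.75  0.56  0.87 -0.58] [-0.05673566  0.75763856  0.13637869] [-3.22382225 -0.04469743 11.9840697 ]
[509.  367.6 193.7]
0.78 [array([538.96, 295.89]), array([54.25,  9.93]), np.float32(-1.17)]
[ 248  222   25  115 2546] [array([539.07 , 295.713]), array([53.857,  9.603]), np.float32(-1.189)]
```

The key is turned by about 1.02 rad and held, and the torque of 0.136 N·m fits the spring. I'll open fully so it can spring back, then rise.

{"method": "step_arm", "body": {"increments": [[[0,0,0,0],[0,0,0,0],[0,0,0,0],[0,0,0,0],[0,0,0,0],[0,0,0,0],[0,0,-2,0],[0,0,-6,0],[0,0,-11,0],[0,0,-15,0],[0,0,-15,0],[0,0,-15,0]]], "jaw": 1}}

```text
time_s: 28.48
tcp_pos: [541.3, 290.0, 175.9]
tool_rot: [3.141, 0.0, 1.962]
force: [-0.1, -0.7, -0.8]
grip_width: 85.6
```

```bash
python3 - <<'E'
from h import *
o=r.get_obs(); print(o['time_s'],np.round(o['tcp_pos'],1),o['grip_width'],o['force'])
c=cap('wrist','w14.png')
hsv=cv2.cvtColor(c['frame'],cv2.COLOR_RGB2HSV); m=((hsv[...,0]<8)|(hsv[...,0]>172))&(hsv[...,1]>150)&(hsv[...,2]>60)
n,l,s,ce=cv2.connectedComponentsWithStats(m.astype(np.uint8)); i=1+np.argmax(s[1:,4]); print(s[i],[np.round(x,3) for x in line(c,l==i,76)[:3]])
for n in('wrist','top','scene'):
  c=cap(n)
  for q,z in(('tweezers_center',34),('pliers_center',34),('key',70),('pot',40),('saucer',10)):
    for d in eyes.regions_of(n,q)[:2]: print(n,q,round(d['p'],2),np.round(d['position']),[np.round(x,2) for x in line(c,d['region'],z)[:3]])
E
```

```text
28.475 [541.3 290.  175.9] 85.5899932084602 [-0.13056749 -0.73311203 -0.80599647]
[237 163  47  39 834] [array([540.807, 293.669]), array([44.179, 15.181]), np.float32(-0.162)]
wrist tweezers_center 0.81 [192. 239.] [array([524.79, 196.32]), array([188.97,  30.01]), np.float32(-0.14)]
wrist pliers_center 0.76 [187. 314.] [array([511.12, 111.27]), array([188.8 ,  47.22]), np.float32(-0.16)]
wrist key 0.79 [263. 184.] [array([541.7 , 294.01]), array([46.37, 20.13]), np.float32(-0.15)]
wrist pot 0.6 [222. 212.] [array([525.22, 197.46]), array([283.67, 224.52]), np.float32(1.41)]
wrist saucer 0.57 [263. 181.] [array([548.69, 277.22]), array([56.41, 22.93]), np.float32(-0.17)]
top tweezers_center 0.54 [179. 197.] [array([537.13, 193.71]), array([149.74,  22.87]), np.float32(-0.1)]
top pliers_center 0.76 [299. 262.] [array([ 275.36, -217.68]), array([183.46,  42.02]), np.float32(0.97)]
top pliers_center 0.75 [371. 252.] [array([ 292.48, -475.16]), array([178.61,  44.14]), np.float32(1.47)]
top pot 0.69 [266. 131.] [array([ 725.55, -110.9 ]), array([98.59, 96.23]), np.float32(0.77)]
top saucer 0.77 [362. 172.] [array([ 586.68, -463.49]), array([97.74, 96.15]), np.float32(-0.03)]
scene tweezers_center 0.71 [311. 145.] [array([527.45, 186.  ]), array([192.11,  31.67]), np.float32(-0.17)]
scene pliers_center 0.82 [ 95. 231.] [array([ 310.46, -486.25]), array([176.71,  46.06]), np.float32(1.48)]
scene pliers_center 0.62 [160. 177.] [array([ 296.11, -236.93]), array([185.36,  49.01]), np.float32(0.96)]
scene key 0.59 [340. 130.] [array([547.06, 281.31]), array([54.  , 30.91]), np.float32(-0.87)]
scene pot 0.93 [294. 242.] [array([ 717.59, -105.26]), array([137.01,  99.87]), np.float32(-0.8)]
scene saucer 0.59 [159. 301.] [array([ 587.15, -467.65]), array([102.02,  99.69]), np.float32(-0.68)]
```

```bash
python3 -c "
from h import *
print(finish_job())"
```

```text
the job is handed in; nothing more can be done
None
```

I pressed both tools home, turned and released the key, and handed the job in at about 28.5 s of the 72 s allowed. No verdict is reported, so the results below rest on my own checks.

- **Pliers and tweezers:** Each was gripped at mid-length and pressed to a firm stop. The stop came 17.9 mm above the gripping height on the bench for the pliers and 17.8 mm for the tweezers; a fully seated tool should show 18 mm. The stiff rise in force there (47 N and 61 N at the wrist) fits floor contact rather than the ribs. The overhead close-up after release shows both lying in their cutouts along their whole length.
- **Key:** I turned it about 1.02 rad clockwise and held it roughly half a second. The torque of 0.14 N·m agrees with the spring near its stop. After release the camera shows it back at its rest angle, −0.16 rad in the world both before and after.
- **Pot and saucer:** I saw no sign that either was touched. The last camera checks put them where they were at the start, within measuring error.

**What went wrong or disagreed:**
- The first grasp closed on air, because the pads end about 25–30 mm short of the stated TCP. I corrected for this and nothing was disturbed.
- The key's axis measured about 7 mm further in x than the nest offset suggested. I used the measured position.
- In the final check the top and scene views did not find the seated pliers (they reported only the pink and purple look-alikes). That check rests on the wrist camera.

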